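# Fetch a foot model from the deep rack for scanning

## Robot

A 6-joint arm with a two-finger parallel gripper is mounted at the origin on the work surface. World frame = base frame: x ahead of the robot, y to its left, z up, the work surface at z = 0. Lengths are in m, angles in degrees, forces in N, time in s.
With the tool pointing down it reaches from about 0.3 to 0.775 m from the base axis. Payload 14.6 kg.
Tool frame: the origin (TCP) lies at the very end of the fingers, on their centre line; the grasp point (between the pads) lies 19 mm behind it; z points along the fingers, y is the line along which they close (so a half turn about z gives the same grasp; the last joint's range is limited). The gripper opens to 94 mm and grips with 3 to 60 N. Pads are 16 mm wide; open, the fingers measure 119 mm over their backs; the gripper's body (75 mm by 177 mm) begins 78 mm behind the grasp point.
Start: joints at [-79.045, 17.183, 87.147, -0, 75.671, -3.816], TCP at [0.14, -0.532, 0.205] pointing down, gripper open.
Joint ranges: [-173.82, 173.82], [-45.26, 126.66], [13.44, 144.39], [-59.66, 239.66], [0, 175.72], [-146.38, 146.38]. Speed limits (degrees/s): [127.2, 127.2, 147.25, 180, 180, 180].

## Interface

Orientations are given as [roll, pitch, yaw] about the fixed x, y, z axes, in that order (R = Rz(yaw) Ry(pitch) Rx(roll)).
In Python, from workcell import robot gives the robot as it stands. The module is installed in compiled form; this text tells all that it offers. Calls block until the motion is done:
- robot.move_pose(position, orientation): joint-space move of the TCP to a pose.
- robot.servo_line(position, vel=0.15, attitude=None, force_limit=None): straight line of the TCP; attitude=None keeps the orientation; vel is the mean speed in m/s. With force_limit (N) it stops when the force on the tool has changed by that much, and returns True; else False.
- robot.move_j(angles): joint-space move.
- robot.set_gripper(opening): finger opening in m; the grip force is fixed at half the most; returns when the fingers have stopped.
- robot.dwell(seconds).
- robot.solve_ik(position, orientation): joint angles nearest the present ones, or None.
- robot.camera(name): name is "scene" or "top"; returns a dict with "img" (400x640x3 uint8, red, green, blue), "intrinsics" (3x3 intrinsics, pixels), "k1" (the pictures are not rectified: a ray, as slopes to the right and down, at radius r is drawn at 1 + k1 r^2 times it, then the intrinsics apply), "R" (3x3) and "t" (3): a world point X has camera coordinates R X + t. Camera axes: x right, y down, z forward; pixel columns grow to the right and rows downward; lengths in m; the calibration is good to about 2 mm. A picture is of the moment at which its call begins. There is no depth.
A pose or a line that the arm cannot do raises robot.Unreachable and nothing moves.
- robot.hand_in(): hands the job in; it is judged then, once.
Readings, each from a call of its own:
- robot.read_clock(): time.
- robot.read_joint_positions(): joint angles.
- robot.read_qd(): joint speeds.
- robot.read_tau(): joint torques, N m.
- robot.read_tcp_pos(): TCP position.
- robot.read_tool_rot(): TCP orientation.
- robot.read_force(): force on the tool from outside, world axes, zero at the start.
- robot.read_moment(): the same for the moment, N m.
- robot.read_grip_width(): finger opening in m.
- robot.read_grip_force(): force on a finger pad.
Only numpy, scipy, OpenCV 4.12 (cv2) and the standard library are available. Lean on these libraries where they do the work, as an engineer would, in place of code of your own. Each camera call takes 0.05 s, during which the arm holds its last target. There are 200 camera calls.

## Task

With the pull hook from the mat, reach under the wire deck, hook the lip of the carton that holds the plaster foot model on a pipe, and drag that carton out until its front is at the front edge of the rack's base board; keep the hand itself off it until it is out. Lay the hook back on its mat, lift the foot model out by its pipe and stand it upright in the middle of the turntable's disc, setting it down before you let go. Then slide the turntable's switch across to on, leaving the other carton and everything else on the bench where it was.

Things in the scene. Friction and masses are not known exactly. Their poses are not given: they have to be found in the camera images.
- rack: Fixed bench rack; origin on the bench, -x points out of its open front, y across. Wooden base board from x = -230 mm (front edge) to +330, 340 wide, top at z = 18. A wire deck (underside z = 209, top 233; casts on it at x over 200, to z = 340) on four 16 mm posts (x 12 and 318, y +-160) covers x = 4 to 326; the board in front is open. Two cartons stand under it near y = -72 and +72 mm.
- carton: Open cardboard carton on the rack's board, left or right, the one with the foot model on a pipe in it. 220 mm long (x), 125 wide (y), walls and floor 5 thick. Origin: centre of underside; -x is its front, facing out of the rack within about 6 degrees. Front wall 60 mm high, other three 80. 0.2 to 0.4 kg empty; it slides on the board.
- carton_lip (a point): Middle of the top edge (the lip) of that carton's front wall: centre of the 5 mm wall thickness, 60 mm above the carton's underside (78 mm above the bench). The inside next to the wall is free for at least 35 mm.
- pad_carton: The other carton, same size and frame, holding cork and rubber pads; stays where it is.
- cast: Plaster model of a small foot, 130 mm long (toes to +x), 50 wide, flat sole, 0.3 to 0.55 kg. Origin: middle of the sole's underside; z up when standing. The ankle (45 mm thick, 85 high) stands 25 mm heelwards of the origin; an upright steel pipe rises from it. It stands in the carton with its heel to the carton's front, within about 20 degrees.
- cast_pipe (a point): Grip point on the model's pipe: pipe 20 mm in diameter, bare from 85 to 143 mm above the sole; this point lies on its axis 118 mm above the sole, at x = -25 mm from the model's origin.
- mat: Fixed black rubber mat 300 x 110 x 3 mm, origin at the centre of its underside on the bench, long side along x.
- pull_hook: Pull hook standing on the mat: flat-sided wooden handle 120 mm long (x), 26 wide, 40 high; origin: centre of the handle's underside, +x towards the tooth. An 8 mm steel rod leaves the handle with its axis at z = 34 mm and runs to x = 200, where it bends down into a tooth 8 mm thick ending at z = 0: 30 mm of tooth is free below the rod. 0.16 kg, balance point at about x = 25 mm.
- hook_tooth (a point): Lower end of the hook's tooth, x = 200 mm, z = 0 in the hook's frame.
- turntable: Fixed motor turntable for scanning, white base 270 x 200 mm, top 28 mm above the bench; origin under the disc's centre. -x is its control side. The disc, 180 mm in diameter, top 38 mm above the bench, does not turn by hand. The switch lies on the control strip at x = -140 mm, y = 0.
- disc_centre (a point): Centre of the disc's top face.
- power_switch (a joint): Slide switch flush in the control strip: 0 m = off (start), 0.010 m = on; it slides along the turntable's +y axis, towards the small glass pilot lens. A spring detent holds it at either end: about 4.5 N starts it, and past the middle it snaps over to the other end.
- switch_ridge (a point): Middle of the top of the switch's small ridge, which alone stands up from the strip: 4 mm thick along the travel, 12 mm wide across it, standing 6 mm above the strip (34 mm above the bench). The strip is free of other raised parts for 30 mm either way along the travel and 25 mm across it.
- tape_roll: Roll of paper tape, 90 mm across, 25 mm high, on the bench between mat and turntable; leave it.
- glue_tin: Tin, 80 mm across, 120 mm high, beyond the tape roll; leave it.
- mixing_bowl: Black rubber bowl, 124 mm across, 65 mm high, beyond the rack's far side; leave it.
- rasp: Rasp lying on the bench near the robot, 270 mm long, 26 mm high; leave it.
- spatula: Spatula lying on the bench beyond the mat's far end, 160 mm long; leave it.
Not all that is in view belongs to the job. Leave any green or turquoise look-alike of the cast alone.

How it is judged (in metres and radians):
On the way, in this order (a step that is already met when the one before it is completed fails the run):
1. the carton is dragged out by the hook: the hook still bears on it as its lip comes to within 55 mm of the board's front edge (x of carton_lip in the frame of rack below -0.175 m and contact force between pull_hook and carton above 0.1 N), for 0.05 s.
2. the foot model stands on the disc, let go (horizontal distance between cast and disc_centre below 0.035 m and z of cast in the frame of disc_centre below 0.006 m and angle between cast's own z axis and vertical below 0.1 rad and contact force between the fingers and cast below 0.05 N), for 0.2 s.
3. the turntable is switched on (value of joint power_switch above 0.008 m), for 0.1 s.
At the end, for the whole second after the job is handed in: Carton level, its lip from 60 mm behind to 40 mm beyond the base board's front edge; the middle of the hook's handle on the mat, at rest; foot model upright (6 degrees), at rest on the disc, the middle of its sole within 35 mm of the centre; switch on (over 8 of 10 mm) (x of carton_lip in the frame of rack between -0.27 and -0.17 m and angle between carton's own z axis and vertical below 0.08 rad and x of pull_hook in the frame of mat between -0.15 and 0.15 m and y of pull_hook in the frame of mat between -0.055 and 0.055 m and height (world z) of pull_hook below 0.04 m and linear speed of each of pull_hook, cast below 0.02 m/s and horizontal distance between cast and disc_centre below 0.035 m and z of cast in the frame of disc_centre below 0.006 m and angle between cast's own z axis and vertical below 0.1 rad and value of joint power_switch above 0.008 m); the robot touches nothing.
It fails at once if the fingers move the carton while it is still under the deck (it is to be dragged with the hook) (contact force between the fingers and carton above 1 N and x of carton_lip in the frame of rack above -0.13 m).
It fails at once if the foot model is let go more than 15 mm above the disc (horizontal distance between cast and disc_centre below 0.12 m and z of cast in the frame of disc_centre above 0.015 m and contact force between the fingers and cast below 0.05 N).
It fails at once if the foot model is tipped over (angle between cast's own z axis and vertical above 0.7 rad).
It fails at once if the other carton is dragged along or shoved (over 40 mm) (distance of pad_carton from where it was at the start of the episode above 0.04 m).
It fails at once if a bystander on the bench is shoved (over 40 mm) or knocked over (distance of any of tape_roll, glue_tin, mixing_bowl, rasp, spatula from where it was at the start of the episode above 0.04 m or angle between glue_tin's own z axis and vertical above 0.6 rad).
It also fails if it takes over 67 s, if anything falls off the work surface, if the arm or the gripper's body presses on something with over 40 N, if the wrist force passes 120 N, or if a joint passes its speed limit or range.

## Working session

There is one attempt and no reset: what is moved stays moved. The work goes in short steps, each a Python script; the robot and the scene stay as the last script left them, time stands still between calls to the robot, and variables do not carry over. Pictures are saved under pics/ and viewed, at most 10 in all, crops included, and the job is handed in when it is done.

```bash
mkdir -p pics; cat > h.py <<'E'
import numpy as np, cv2
from workcell import robot
def shot(n,f):
    c=robot.camera(n); cv2.imwrite('pics/'+f,c['img'][:,:,::-1]); 
    np.savez('pics/'+f+'.npz',**{k:np.array(v) for k,v in c.items()}); return c
def load(f): return dict(np.load('pics/'+f+'.npz'))
def ray(c,uv):
    K=np.array(c['intrinsics']);D=np.array([float(c['k1']),0,0,0])
    # forward model x*(1+k1 r^2) = cv2 k1
    p=cv2.undistortPointsIter(np.array([[uv]],float),K,D,None,None,(3,50,1e-9))[0,0]
    R=np.array(c['R']);t=np.array(c['t'])
    return -R.T@t, R.T@np.array([p[0],p[1],1])
def onz(c,uv,z):
    o,d=ray(c,uv); return o+d*(z-o[2])/d[2]
def proj(c,X):
    K=np.array(c['intrinsics']);D=np.array([float(c['k1']),0,0,0])
    R=np.array(c['R'])
    return cv2.projectPoints(np.atleast_2d(X).astype(float),cv2.Rodrigues(R)[0],np.array(c['t'],float),K,D)[0][:,0]
def tri(c1,u1,c2,u2):
    o1,d1=ray(c1,u1);o2,d2=ray(c2,u2)
    s=np.linalg.lstsq(np.c_[d1,-d2],o2-o1,rcond=None)[0]
    a=o1+d1*s[0];b=o2+d2*s[1]; return (a+b)/2,np.linalg.norm(a-b)
E
python3 - <<'E'
from h import *
for n in ('scene','top'):
    c=shot(n,n+'0.png'); print(n,c['intrinsics'],c['k1'],-np.array(c['R']).T@c['t'],np.array(c['R'])[2])
E
```

```text
scene [[420.44876386   0.         320.76619571]
 [  0.         420.44876386 198.05346972]
 [  0.           0.           1.        ]] -0.04079128226923831 [1.05573366 0.46387629 0.99593918] [-0.49691387 -0.42206538 -0.75824628]
top [[451.23652287   0.         324.98375223]
 [  0.         451.23652287 203.94623097]
 [  0.           0.           1.        ]] -0.11163843935675485 [ 0.30014837 -0.03154659  1.59286419] [ 0.11696059  0.0085696  -0.99309958]
```

View pics/scene0.png

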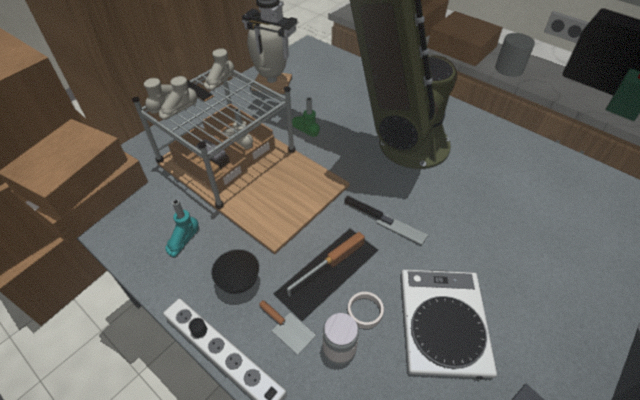

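View pics/top0.png

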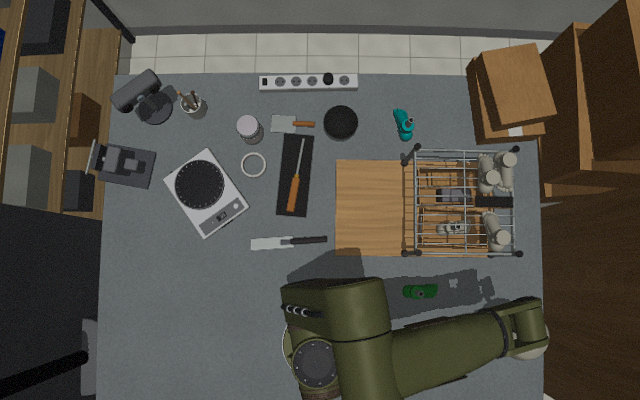

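The scene picture shows the rack at upper left (board's front corner near (275,247)), hook on the mat (325,262), turntable (447,325). In the top picture the board is at (335-415,160-255), the mat at (295,175), the turntable disc at (200,184) with its strip at (222,217), and the rasp at (290,243). I'll enlarge the crops.

```bash
python3 - <<'E'
import cv2,numpy as np
a=cv2.imread('pics/top0.png');b=cv2.imread('pics/scene0.png')
def cr(i,x,y,w,h,s): return cv2.resize(i[y:y+h,x:x+w],None,fx=s,fy=s,interpolation=cv2.INTER_CUBIC)
cv2.imwrite('pics/c1.png',np.clip(cr(a,400,140,130,125,4.5).astype(float)*1.5,0,255))
cv2.imwrite('pics/c2.png',np.clip(cr(b,130,70,230,185,3.2).astype(float)*1.5,0,255))
cv2.imwrite('pics/c3.png',np.clip(cr(a,155,120,190,140,4.2).astype(float)*1.3,0,255))
E
```

```text
[ WARN:0@0.059] global loadsave.cpp:1063 imwrite_ Unsupported depth image for selected encoder is fallbacked to CV_8U.
```

View pics/c1.png

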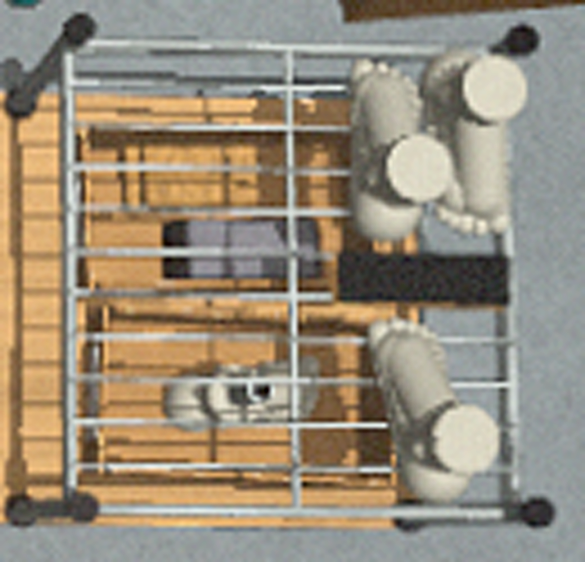

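View pics/c2.png

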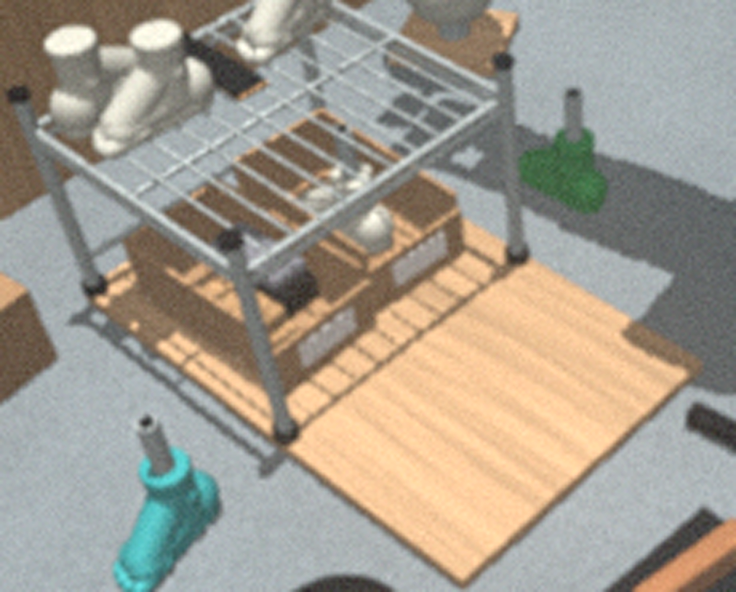

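View pics/c3.png

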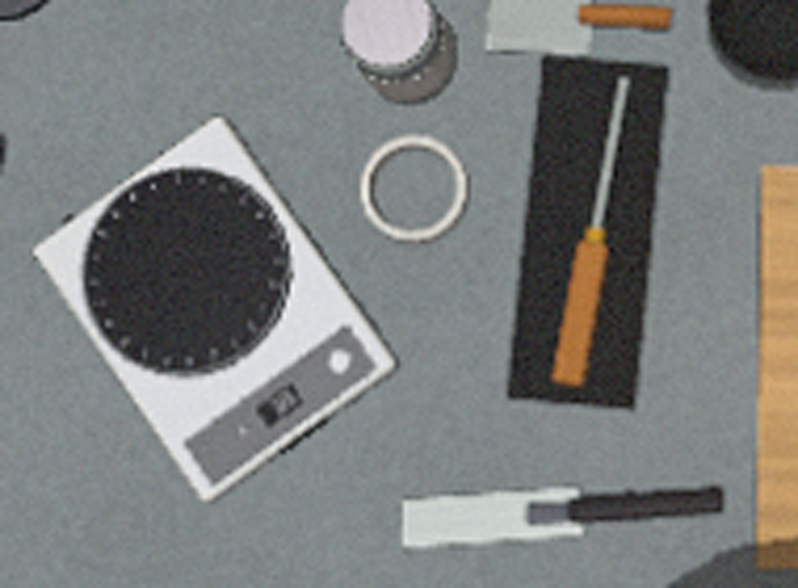

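c1 shows the foot model (pipe top ≈ c1 (262,388)) in the near carton, whose front wall runs at c1 x≈92, y≈305–480. c2 shows both cartons with white labels and the open board. c3 shows hook handle ends (568,383)/(597,240), tooth bend (623,82), mat corners, turntable corners, switch (280,405) and lens (340,360).

```bash
cat > m.py <<'E'
from h import *
T=load('top0.png');S=load('scene0.png')
c1=lambda u,v,z:onz(T,(400+(u+.5)/4.5-.5,140+(v+.5)/4.5-.5),z)
c3=lambda u,v,z:onz(T,(155+(u+.5)/4.2-.5,120+(v+.5)/4.2-.5),z)
c2=lambda u,v,z:onz(S,(130+(u+.5)/3.2-.5,70+(v+.5)/3.2-.5),z)
np.set_printoptions(precision=4,suppress=True)
E
python3 - <<'E'
from m import *
P=print
P('mat',[c3(*p,.003)[:2] for p in((543,57),(667,67),(633,407),(510,395))])
P('handle',c3(568,383,.043)[:2],c3(597,240,.043)[:2],'tooth',c3(625,80,.041)[:2])
P('tt',[c3(*p,.028)[:2] for p in((220,116),(397,362),(207,500),(34,250))])
P('sw',c3(280,405,.03)[:2],'lens',c3(340,360,.03)[:2])
# disc
img=T['img'];g=img.max(2)
m=np.zeros(g.shape,np.uint8);m[150:220,165:235]=(g[150:220,165:235]<70)
cs=max(cv2.findContours(m,0,1)[0],key=cv2.contourArea);e=cv2.fitEllipse(cv2.convexHull(cs));P(e,'disc',onz(T,e[0],.038))
P('board top cam',c3(763,167,.018)[:2],c3(757,566,.018)[:2])
P('board scene',c2(463,578,.018)[:2],c2(698,366,.018)[:2])
P('posts base top',[c1(*p,.02)[:2] for p in((18,105),(20,510))],'posts scene',[c2(*p,.02)[:2] for p in((286,436),(516,256),(93,290))])
P('carton front lip', [c1(*p,.078)[:2] for p in((95,305),(90,480))])
P('lip scene',[c2(*p,.078)[:2] for p in((272,352),(375,288),(380,280),(460,222))])
P('pipe top',tri(T,(400+262/4.5,140+388/4.5),S,(130+343/3.2,70+130/3.2)),c1(262,388,.166))
E
```

```text
mat [array([0.7444, 0.1345]), array([0.7363, 0.0271]), array([0.4418, 0.0512]), array([0.4507, 0.1553])]
handle [0.4574 0.103 ] [0.577  0.0814] tooth [0.7143 0.0608]
tt [array([0.6844, 0.4076]), array([0.4748, 0.2477]), array([0.3573, 0.404 ]), array([0.5672, 0.5638])]
sw [0.4374 0.3447] lens [0.4757 0.2954]
((199.1764678955078, 184.3283233642578), (47.99248504638672, 49.0994873046875), 50.085777282714844) disc [0.5479 0.4264 0.038 ]
board top cam [ 0.6458 -0.0562] [ 0.3097 -0.0544]
board scene [ 0.6438 -0.056 ] [ 0.3154 -0.0527]
posts base top [array([ 0.6355, -0.296 ]), array([ 0.317, -0.295])] posts scene [array([ 0.6377, -0.2949]), array([ 0.3154, -0.2971]), array([ 0.6371, -0.6025])]
carton front lip [array([ 0.4705, -0.3431]), array([ 0.339, -0.338])]
lip scene [array([ 0.6032, -0.3383]), array([ 0.4816, -0.3268]), array([ 0.4707, -0.3313]), array([ 0.3587, -0.3308])]
pipe top (array([ 0.4003, -0.4447,  0.1627]), np.float64(0.004111060021334066)) [ 0.4027 -0.4441  0.166 ]
```

Sizes check out (hook tail-to-tooth 260 mm, mat 295×107, board width ~0.33, front edge y≈-0.054, rack x axis ≈ world -y). One closer look at the lip in both views.

```bash
python3 - <<'E'
import cv2,numpy as np
a=cv2.imread('pics/top0.png');b=cv2.imread('pics/scene0.png')
def cr(i,x,y,w,h,s): return np.clip(cv2.resize(i[y:y+h,x:x+w],None,fx=s,fy=s,interpolation=cv2.INTER_CUBIC).astype(float)*1.6,0,255).astype(np.uint8)
cv2.imwrite('pics/c4.png',np.hstack([cr(a,412,200,36,54,10),cr(b,238,118,43,54,10)]))
E
```

```text
(no output)
```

View pics/c4.png

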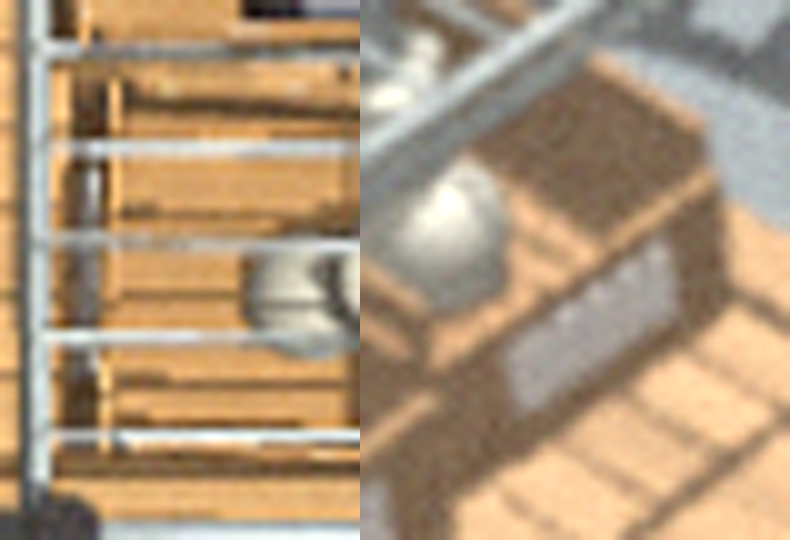

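Left half: the lip is the bright strip from (116,82) to (106,447). Right half: lip from (432,362) to (712,178), with the heel well behind it.

```bash
python3 - <<'E'
from m import *
a=[onz(T,(412+u/10-.45,200+v/10-.45),.078)[:2] for u,v in((116,82),(106,447))]
b=[onz(S,(238+(u-360)/10-.45,118+v/10-.45),.078)[:2] for u,v in((432,362),(712,178))]
for p in(a,b): print(p,np.mean(p,0),np.linalg.norm(p[0]-p[1]))
# check IK
h=np.radians(-9.3)
for nm,p,o in(('grasp',(.537,.090,.05),(180,0,-9.3)),('grasp2',(.537,.090,.05),(180,0,170.7)),
 ('in',(.405,-.175,.11),(180,0,-90)),('in2',(.405,-.175,.11),(180,0,90)),('out',(.405,.11,.07),(180,0,-90)),('pre',(.405,.10,.2),(180,0,-90))):
    print(nm,robot.solve_ik(p,o))
print(robot.read_tool_rot())
E
```

```text
[array([ 0.4694, -0.3514]), array([ 0.3459, -0.3467])] [ 0.4076 -0.349 ] 0.12354713901813114
[array([ 0.4674, -0.3516]), array([ 0.347 , -0.3453])] [ 0.4072 -0.3485] 0.12055973014697823
grasp [  5.66    26.7884  96.4084  -0.      56.8032 104.96  ]
grasp2 [  5.66    26.7884  96.4084   0.      56.8032 -75.04  ]
in None
in2 [-28.1277   9.7941 110.1141   0.      60.0917 -28.1277]
out None
pre None
[-179.9396   -0.0048   14.7721]
```

Both views agree: lip centre (0.4075, -0.349), width 0.122. Now grip the hook.

```bash
python3 - <<'E'
from m import *
robot.servo_line((.14,-.532,.47),vel=.3)
robot.move_pose((.45,.09,.42),(180,0,170.7))
robot.move_pose((.5366,.09,.10),(180,0,170.7))
robot.servo_line((.5366,.09,.011),vel=.12,force_limit=15)
robot.set_gripper(0.0)
print(robot.read_grip_width(),robot.read_grip_force(),robot.read_tcp_pos())
robot.servo_line((.5366,.09,.20),vel=.2)
robot.move_pose((.4075,.03,.20),(180,0,90))
print(robot.read_tcp_pos(),robot.read_tool_rot(),robot.read_force(),robot.read_clock(),robot.read_grip_width())
shot('scene','s1.png');shot('top','t1.png')
a=cv2.imread('pics/t1.png')[120:320,240:490];b=cv2.imread('pics/s1.png')[100:300,170:420]
cv2.imwrite('pics/v1.png',cv2.resize(np.hstack([a,b]),None,fx=1.6,fy=1.6))
E
```

```text
0.026011030118816357 29.998658895492554 [0.5366 0.09   0.011 ]
[0.4077 0.0301 0.1998] [-179.9798   -0.0037   90.0921] [-0.2022  0.3579 -1.5409] 9.0833 0.02550855465402153
```

View pics/v1.png

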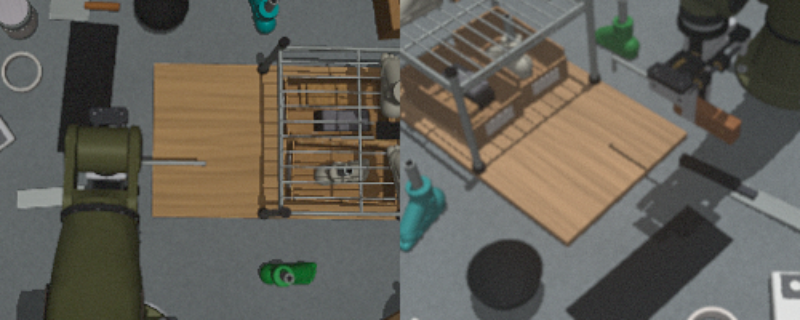

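The hook points at the rack; tooth bend at (204,163) in the left half and (611,60) in the right half.

```bash
python3 - <<'E'
from m import *
t=load('t1.png');s=load('s1.png')
print(onz(t,(367.2,221.8),.226), tri(t,(367.2,221.8),s,(301.5,137.5)))
print(proj(t,[.4075,-.15,.226]),proj(s,[[.4075,-.15,.226],[.4075,-.15,.192]]))
E
```

```text
[ 0.408  -0.1486  0.226 ] (array([ 0.4099, -0.151 ,  0.2191]), np.float64(0.004476816003909513))
[[367.6451 221.964 ]] [[303.0628 135.414 ]
 [303.4808 144.5757]]
```

Hook sits in the hand as modelled. Insert, lower, drag.

```bash
python3 - <<'E'
from m import *
x=.4075
robot.servo_line((x,.03,.115),vel=.2)
print(robot.servo_line((x,-.187,.115),vel=.15,force_limit=8))
print(robot.servo_line((x,-.187,.064),vel=.08,force_limit=8),robot.read_tcp_pos(),robot.read_force())
print(robot.servo_line((x,-.16,.064),vel=.08),robot.read_force())
print(robot.servo_line((x,-.04,.064),vel=.1),robot.read_force())
print(robot.servo_line((x,.088,.064),vel=.1),robot.read_force(),robot.read_clock(),robot.read_grip_width())
shot('scene','s2.png');shot('top','t2.png')
a=cv2.imread('pics/t2.png')[120:320,240:490];b=cv2.imread('pics/s2.png')[100:300,170:420]
cv2.imwrite('pics/v2.png',cv2.resize(np.hstack([a,b]),None,fx=1.6,fy=1.6))
E
```

```text
False
False [ 0.4077 -0.1871  0.0643] [ 0.1853  0.3672 -1.6095]
False [ 0.1548 -0.1753 -1.9382]
False [ 0.5286 -0.8442 -2.3116]
False [-0.2974 -0.6426 -0.5009] 15.4083 0.026177349501661357
```

View pics/v2.png

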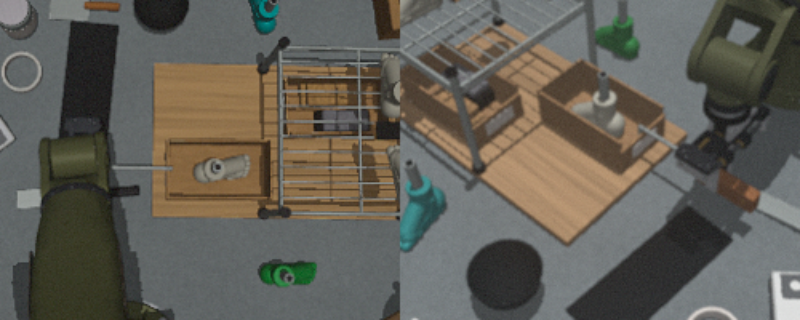

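The carton is out with the hook over its lip and the model upright. I pull the last ~2 cm, unhook, and lay the hook back.

```bash
python3 - <<'E'
from m import *
x=.4075
robot.servo_line((x,.108,.064),vel=.1); robot.dwell(.1)
robot.servo_line((x,.096,.064),vel=.08)
robot.servo_line((x,.096,.17),vel=.2)
robot.move_pose((.5366,.09,.12),(180,0,170.7))
print(robot.servo_line((.5366,.09,.0115),vel=.1,force_limit=6),robot.read_tcp_pos())
robot.set_gripper(.07)
robot.servo_line((.5366,.09,.15),vel=.25)
robot.move_pose((.48,.20,.40),(180,0,170.7))
print(robot.read_clock(),robot.read_joint_positions())
shot('scene','s3.png');shot('top','t3.png')
a=cv2.imread('pics/t3.png')[120:260,240:440];b=cv2.imread('pics/s3.png')[130:270,220:420]
cv2.imwrite('pics/v3.png',cv2.resize(np.hstack([a,b]),None,fx=2,fy=2,interpolation=2))
E
```

```text
True [0.536 0.09  0.011]
21.95 [ 18.541    9.6658  71.3799  -0.0051  99.1281 -62.1376]
```

View pics/v3.png

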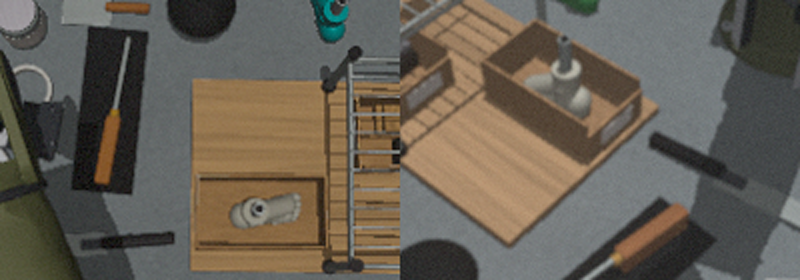

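The hook lies on the mat; the carton's front is near the board edge; pipe top at v3 (258,208) left and (564,40) right; heel at (232,213), toes (298,205).

```bash
python3 - <<'E'
from m import *
t=load('t3.png');s=load('s3.png')
f=lambda u,v:(240+u/2-.25,120+v/2-.25)
pt=tri(t,f(258,208),s,(220+164/2-.25,130+40/2-.25));print('pipe',pt,onz(t,f(258,208),.166))
hsv=cv2.cvtColor(t['img'],cv2.COLOR_RGB2HSV)
m=np.zeros((400,640),np.uint8);r=(slice(212,236),slice(350,394))
m[r]=(hsv[r][...,1]<75)&(hsv[r][...,2]>60)
c=max(cv2.findContours(m,0,1)[0],key=cv2.contourArea);print(cv2.boundingRect(c),cv2.minAreaRect(c),cv2.contourArea(c))
h=onz(t,f(231,212),.04);o=onz(t,f(299,204),.04);print('heel,toe',h,o,np.degrees(np.arctan2(*(o-h)[1::-1])))
print('lip',[onz(t,f(*p),.078)[:2] for p in((199,179),(199,248))])
for p,o in(((.403,-.13,.12),90),((.403,-.13,.30),90),((.55,.44,.30),90),((.55,.44,.137),90),((.55,.44,.137),127),((.55,.44,.137),170)):
    print(p,o,robot.solve_ik(p,(180,0,o)))
E
```

```text
pipe (array([ 0.4066, -0.1587,  0.1663]), np.float64(1.8856205417211693e-05)) [ 0.4066 -0.1587  0.166 ]
(355, 217, 36, 17) ((372.5304870605469, 225.27435302734375), (14.356100082397461, 35.66938781738281), 83.6598129272461) 405.5
heel,toe [ 0.4086 -0.1234  0.04  ] [ 0.4236 -0.2409  0.04  ] -82.6841698709032
lip [array([ 0.4611, -0.0668]), array([ 0.3449, -0.0679])]
(0.403, -0.13, 0.12) 90 [-22.8371   6.7287 112.1355   0.      61.1358 -22.8371]
(0.403, -0.13, 0.3) 90 [-22.8371  -2.8819  97.1678   0.      85.7141 -22.8371]
(0.55, 0.44, 0.3) 90 [35.6812 36.8047 46.7254 -0.     96.4699 35.6812]
(0.55, 0.44, 0.137) 90 [35.6812 40.4506 61.9931 -0.     77.5563 35.6812]
(0.55, 0.44, 0.137) 127 [35.6812 40.4506 61.9931 -0.     77.5563 -1.3188]
(0.55, 0.44, 0.137) 170 [ 35.6812  40.4506  61.9931   0.      77.5563 -44.3188]
```

Pipe top triangulates to z = 0.166 as it must; lip at y ≈ -0.067 (13 mm behind the edge). Pick and place the model.

```bash
python3 - <<'E'
from m import *
robot.move_pose((.4066,-.1587,.25),(180,0,90))
print(robot.servo_line((.4066,-.1587,.122),vel=.15,force_limit=8))
robot.set_gripper(0.0); print(robot.read_grip_width(),robot.read_grip_force())
robot.servo_line((.4066,-.1587,.32),vel=.15)
print(robot.read_force(),robot.read_grip_width())
d=np.radians(-83);p=np.array([.5479,.4264])-.025*np.array([np.cos(d),np.sin(d)])
robot.move_pose((*p,.30),(180,0,90)); 
robot.servo_line((*p,.150),vel=.12)
print(robot.servo_line((*p,.130),vel=.03,force_limit=4),robot.read_tcp_pos(),robot.read_tool_rot(),robot.read_force())
robot.dwell(.3); t=shot('top','t4.png'); s=shot('scene','s4.png')
print(robot.read_force(),robot.read_clock())
a=cv2.imread('pics/s4.png')[230:390,380:520];b=cv2.imread('pics/top0.png')[195:240,195:250]
cv2.imwrite('pics/v4.png',np.hstack([cv2.resize(a,None,fx=2.8,fy=2.8,interpolation=2),cv2.resize(np.vstack([b]),(350,448),interpolation=2)[:, :350]]))
E
```

```text
False
0.01934980523944031 29.98834580183029
[-0.3476 -0.0452 -4.2299] 0.019243338763873876
True [0.5447 0.4513 0.1364] [-179.9881   -0.0051   90.0045] [0.5702 1.2131 2.7917]
[-0.2153  0.9315  5.5601] 31.3417
```

Contact came at TCP z 0.136 (0.137 expected). Release, back off and look.

```bash
python3 - <<'E'
from m import *
p=robot.read_tcp_pos()
robot.servo_line((p[0],p[1],p[2]+.0008),vel=.02)
robot.set_gripper(.06)
robot.servo_line((p[0],p[1],.29),vel=.2)
robot.set_gripper(0.0)
robot.move_pose((.40,.12,.32),(180,0,127))
shot('top','t5.png'); shot('scene','s5.png'); print(robot.read_clock())
a=cv2.imread('pics/s5.png')[225:385,385:515];b=cv2.imread('pics/s5.png')[266:296,400:480];c=cv2.imread('pics/t5.png')[195:240,195:250];d=cv2.imread('pics/t5.png')[145:215,160:240]
R=lambda i,w,h:cv2.resize(i,(w,h),interpolation=2)
cv2.imwrite('pics/v4.png',np.hstack([np.vstack([R(b,400,150),R(a,325,400)[:, :].repeat(1,0) if 0 else cv2.copyMakeBorder(R(a,325,400),0,0,0,75,0)]),np.vstack([R(c,330,270),cv2.copyMakeBorder(R(d,320,280),0,0,0,10,0)])]))
E
```

```text
35.7417
```

View pics/v4.png

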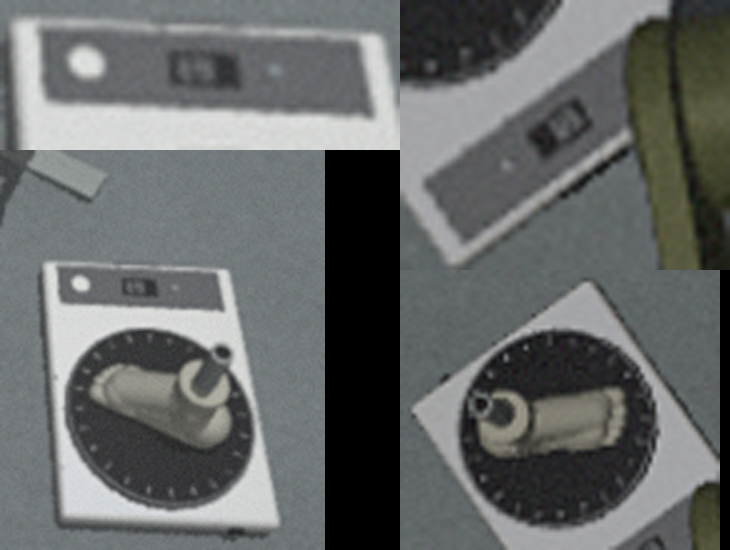

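The model stands upright near the disc's middle. The slider plate sits on the knob side of its window (scene inset ≈(199,68), top inset ≈(572,122)), with the gap toward the small pilot lens at (275,70)/(506,163).

```bash
python3 - <<'E'
from m import *
t=load('t5.png');s=load('s5.png')
R=tri(t,(195+172/6-.4,195+122/6-.4),s,(400+199/5-.4,266+68/5-.4));print(R)
a=onz(t,(195+172/6-.4,195+122/6-.4),.033);b=onz(s,(400+199/5-.4,266+68/5-.4),.033);print(a,b)
print('lens',onz(t,(195+106/6-.4,195+163/6-.4),.03),onz(s,(400+275/5-.4,266+70/5-.4),.03))
# disc from scene/turntable base corners in scene inset (325x400 from 130x160, scale 2.5, v offset 150)
f=lambda u,v:(385+u/2.5-.4,225+(v-150)/2.5-.4)
C=[onz(s,f(*p),.028)[:2] for p in((44,263),(228,267),(277,527),(60,523))];print(C,np.mean(C,0))
for z in(.1,.031):print(robot.solve_ik((.437,.344,z),(180,0,127)),robot.solve_ik((.437,.344,z),(180,0,37)))
# foot sole heel / toe
g=lambda u,v:(160+(u-400)/4-.4,145+(v-270)/4-.4)
print('heel/toe',onz(t,g(480,440),.06),onz(t,g(625,415),.05),'pipe top',onz(t,g(481,404),.181))
E
```

```text
(array([0.4399, 0.3404, 0.0313]), np.float64(0.00633263523297514))
[0.4411 0.3371 0.033 ] [0.4393 0.3434 0.033 ]
lens [0.4169 0.376  0.03  ] [0.413  0.3742 0.03  ]
[array([0.4745, 0.2523]), array([0.3534, 0.4056]), array([0.5714, 0.5652]), array([0.6928, 0.412 ])] [0.523  0.4088]
[34.436  24.1507 92.5533 -0.     63.296  -2.564 ] [34.436  24.1507 92.5533 -0.     63.296  87.436 ]
[34.436  29.6855 94.9668 -0.     55.3477 -2.564 ] [34.436  29.6855 94.9668 -0.     55.3477 87.436 ]
heel/toe [0.534  0.4892 0.06  ] [0.5588 0.3641 0.05  ] pipe top [0.5449 0.4489 0.181 ]
```

The ridge is at about (0.438, 0.341), travel direction (-0.607, 0.795) toward the lens; the model's pipe is within 3 mm of target. Push the switch.

```bash
python3 - <<'E'
from m import *
r=np.array([.438,.341]);u=np.array([-.607,.795])
a=r-.021*u
o=(180,0,127.4)
robot.move_pose((*a,.10),o)
print('down',robot.servo_line((*a,.0300),vel=.07,force_limit=5),robot.read_tcp_pos())
p=robot.read_tcp_pos()
if p[2]<.033:
    z=max(p[2],.0295); F0=robot.read_force()
    for k in(-.012,-.009,-.006,-.003,0.,.004):
        st=robot.servo_line((*(r+k*u),z),vel=.03,force_limit=25)
        F=robot.read_force(); print(k,st,(F[:2]-F0[:2])@u,F[2]-F0[2],(robot.read_tcp_pos()[:2]-r)@u)
        if st: break
print(robot.read_clock())
E
```

```text
down False [0.451  0.3245 0.0304]
-0.012 False 1.3260490061169226 -0.4995125104511102 -0.011789187288817
-0.009 False 1.969507778729717 0.1297764322539522 -0.008895410938770368
-0.006 False 0.9988570880541172 -0.8100074679121734 -0.005796277570178359
-0.003 False 1.1884038532877248 0.2109259202322732 -0.002822500171904359
0.0 False -4.719767031413358 -0.6774826804320673 -0.0006179657875197359
0.004 True -12.81729459525136 2.2701076455875517 -0.0002447097818735855
39.7167
```

A hard stop at 25 N where the "on" end should be. I check by comparing the window's pixels with before.

```bash
python3 - <<'E'
from m import *
p=robot.read_tcp_pos();u=np.array([-.607,.795])
robot.servo_line((*(p[:2]-.004*u),p[2]),vel=.05)
robot.servo_line((*(p[:2]-.004*u),.2),vel=.25)
robot.move_pose((.40,.12,.32),(180,0,127))
s=shot('scene','s6.png');t=shot('top','t6.png');print(robot.read_clock())
s0=load('s5.png')
g=lambda c:c['img'][276:285,430:460].mean(2)
print(g(s0)[2:7].mean(0).astype(int));print(g(s)[2:7].mean(0).astype(int))
t0=load('t5.png')
print('foot diff',np.abs(t0['img'][150:215,165:235].astype(int)-t['img'][150:215,165:235]).mean())
E
```

```text
41.8917
[106 104 107  94  68  74  93  94  82  87  92  96  83  60  52  54  54  71
  94 104 105 105 102 106 117 118 111 105 104 104]
[106 106 105  94  69  53  54  55  59  77  94  91  81  90  95  89  81  75
  91 103 105 105 104 107 118 118 109 105 103 104]
foot diff 2.8661538461538463
```

The dark gap has moved from the lens side to the other side, so the switch is on. The hook, carton and model were already checked.

```bash
python3 -c "
from workcell import robot
print(robot.hand_in())"
```

```text
the job is handed in; nothing more can be done
None
```

I handed the job in at about 42 s, and no verdict was returned: the carton's lip is about 13 mm behind the board's front edge, the hook is back on its mat, the foot model stands upright near the disc's centre, and before-and-after pixels show the switch slid to on.

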